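# Laryngoscope handle back in its cradle

## Robot

A 6-joint arm with a two-finger parallel gripper is mounted at the origin on a cart in front of the work surface, level with it; the furniture and walls round the work are solid. World frame = base frame: x ahead of the robot, y to its left, z up, the work surface at z = 0. Lengths are in m, angles in rad, forces in N, time in s.
With the tool pointing down it reaches from about 0.4 to 0.825 m from the base axis. Payload 7 kg.
Tool frame: the origin (TCP) lies on the centre line of the jaws, within the pads' length; the fingertips stand 22 mm ahead of it and the grasp point (between the pads) lies 3 mm ahead of it; z points along the fingers, y is the line along which they close (so a half turn about z gives the same grasp; the last joint's range is limited). The gripper opens to 88 mm and grips with 3 to 60 N. Pads are 19 mm wide; open, the fingers measure 130 mm over their backs; the gripper's body (78 mm by 193 mm) begins 47 mm behind the grasp point.
Start: joints at [1.571, 0.359, 0.012, 0, -1.224, -0.288], TCP at [0.192, 0.647, 0.249] pointing down, gripper open.
Joint ranges: [-3.07, 3.07], [-1.43, 2.12], [-1.02, 1.25], [-3.03, 1.67], [-3.05, -0], [-3.03, 3.03]. Speed limits (rad/s): [2.39, 2.39, 3.01, 3.14, 3.14, 3.14].

## Interface

Orientations are given as [roll, pitch, yaw] about the fixed x, y, z axes, in that order (R = Rz(yaw) Ry(pitch) Rx(roll)).
In Python, from station import arm gives the robot as it stands.
- The arm moves only by the tool arm_command, never from a script. Its argument "series" is one flat list of numbers, 7 for each row, row after row: the turn, a rotation vector about the tool's x, y, z each as a share of 90 degrees, from -1 to 1, then the shift along the tool's x, y, z each as a share of 0.1 m, from -1 to 1, then the opening, from 0 (shut) to 1 (fully open). A call has 1 to 8 rows; each row is the pose to reach, as a shift and turn from the pose commanded when the call began, along the tool's axes at that moment; what a row does not reach only later rows make up. A row lasts 1/8 s, in which the tool goes at most 62.5 mm and 10.7 degrees, less where a joint would pass 70% of its speed; a pose out of reach is approached as far as the arm can. A call with a number of a shift or a turn outside -1 to 1 is refused whole. A call with a gripper value outside its range is refused whole. The fingers move at their own pace and stop on an object; "force" is the grip in N (left out, the last holds). Time passes only in rows, so rows that repeat a pose let the fingers close. It gives the time, the measured TCP pose, the force, the opening and the grip force at its end, in the units of the state.
- arm.get_state(): the state, without advancing time (a new reading comes with each control period).
- arm.grab_frame(name): name is "scene" or "top" or "wrist"; returns the picture (384x512x3 uint8, blue, green, red); there is no depth.
- arm.camera_model(name): a dict with "fovy" (degrees; the focal length in pixels is half the picture's height over the tangent of half this angle, whatever the lens; pixels are square), "cx", "cy" (the principal point, pixels), "pose" (4x4, takes a point from camera to world coordinates). Camera axes: x right, y down, z forward; pixel columns grow to the right and rows downward; lengths in m; the calibration is good to about 2 mm. A picture is of the moment at which its call begins: read the wrist's pose just before it. camera_model takes no time and is no camera call; for the wrist camera it gives the pose at the moment of the call.
- arm.job_done(): hands the job in; it is judged then, once.
The state is a dict: "t": time; "q": joint angles; "qd": joint speeds; "joint_efforts": joint torques, N m; "eef_pos": TCP position; "ee_rot": TCP orientation; "force": force on the tool from outside, world axes, zero at the start; "moment": the same for the moment, N m; "width": finger opening in m; "gripper_force": force on a finger pad.
Only numpy, scipy, OpenCV 4.12 (cv2) and the standard library are available. Lean on these libraries where they do the work, as an engineer would, in place of code of your own. Each camera call takes 0.05 s, during which the arm holds its last target. There are 200 camera calls.

## Task

Put the laryngoscope handle that stands on the worktop away in its own cradle in the covered tray: take the loose cover off and leave it flat on the worktop so that the set can be checked, lay the handle down on its side on the worktop and let go of it, then take it again across its middle and lower it into the empty cradle of its size, head end away from you, until it lies fully home. Never let the handle topple or drop, and leave the other handle, the tape roll and the oximeter where they are.

Things in the scene. Friction and masses are not known exactly. Their poses are not given: they have to be found in the camera images.
- handle_standard: steel laryngoscope handle to put away, 126 mm, 0.18 kg, standing on its cap. Origin: centre of the cap's end face; z along it to the head (up while standing). At z 0-12 mm octagonal cap, 30 mm across flats; 12-98 round ribbed grip, dia 27; 98-112 octagonal collar, 30 across flats; 112-126 round boss, dia 18 (head end). On its side it rests on flats and does not roll, axis 15 mm up.
- handle_standard_mid (a point): point on that handle's axis 56 mm from the cap's end face, mid between that face and the collar's outer shoulder: the place to take it across when it lies
- handle_standard_tip (a point): end of that handle's boss, on the axis, 126 mm from the cap's end face
- cover: loose grey cover of the tray, 162 x 202 mm (x, y), 16 mm high, 0.3 kg, steel bow grip on top. At the start its plate lies on the tray's walls, its skirt reaching 12 mm down outside them with 2 mm play. Origin: centre of its underside (lower edge of the skirt), z up; 0 when it lies on the worktop.
- cover_grip (a point): middle of the cover's bow grip: a straight bar 12 mm thick, 68 mm long, along the cover's x axis, its centre 46 mm above the cover's underside and 30 mm above its plate
- tray: fixed open aluminium tray 152 x 192 x 50 mm (x, y, z), walls and floor 4 mm; origin: centre of its underside. In it three cradles (black base, grey cheeks) side by side, 60 mm apart along y, in changing order: standard (long, wide, empty), slim (long, narrow, empty), stubby (short, wide, short handle in it). On each one's stop at -x (end nearer the robot) a white label with its handle's outline.
- cradle_standard: standard cradle. Origin: centre of its underside on the tray floor; x along the lying handle, cap to head; z up. Base 6 mm; channel between two pairs of cheeks 35 mm wide, x -58.5 to +58.5 mm, for cap and collar; cheeks 31 mm high, flared tops. Stop at -x; at +x a gate 24 mm wide passes only the boss. Waist x -36 to +36 is open at both sides for fingers.
- cradle_standard_seat (a point): where the handle's mid point is when it lies home in the standard cradle: 21 mm above the cradle's underside, 25 mm above the worktop. A handle in the next cradle leaves 33 mm free beside its grip.
- handle_stubby: bystander: short handle, 90 mm long, 30 mm across flats, lying in the stubby cradle. Origin at its cap's end face, z along it.
- tape_roll: bystander: roll of white tape lying flat, 76 mm diameter, 25 mm high. Origin: centre of its underside.
- oximeter: bystander: blue and white finger oximeter, 34 x 58 x 31 mm. Origin: centre of its underside.

How it is judged:
By the outcome, as a careful person would: the job done as asked, in the order asked, and still so for the second after the job is handed in, with the robot touching nothing.
It also fails if it takes over 72 s, if anything falls off the work surface, if the arm or the gripper's body presses on something with over 40 N, if the wrist force passes 120 N, or if a joint passes its speed limit or range.

## Working session

There is one attempt and no reset: what is moved stays moved. The work goes in short steps, Python scripts to look and compute and a tool call to move; the robot and the scene stay as the last step left them, time stands still between calls to the robot, and variables do not carry over. Pictures are saved under pics/ and viewed, at most 10 in all, crops included, and the job is handed in when it is done.

Besides the shell and the picture viewer there is one more tool, called after "Request:" as name(argument=value, ...), one argument or row to a line, values as JSON. arm_command: Moves the arm, as the interface text tells. Its arguments: {"type":"object","properties":{"series":{"type":"array"},"force":{"type":"number"}},"required":["series"]}

```bash
mkdir -p pics; ls; cat > h.py <<'E'
import numpy as np, cv2
from station import arm
from scipy.spatial.transform import Rotation as R
def ray(name,uv,m=None):
    m=m or arm.camera_model(name); f=192/np.tan(np.radians(m["fovy"])/2)
    P=np.array(m["pose"]); d=P[:3,:3]@np.array([(uv[0]-m["cx"])/f,(uv[1]-m["cy"])/f,1.]); return P[:3,3],d
def onz(name,uv,z,m=None):
    o,d=ray(name,uv,m); return o+d*(z-o[2])/d[2]
def proj(name,p,m=None):
    m=m or arm.camera_model(name); f=192/np.tan(np.radians(m["fovy"])/2)
    P=np.array(m["pose"]); c=P[:3,:3].T@(np.array(p)-P[:3,3]); return c[0]/c[2]*f+m["cx"],c[1]/c[2]*f+m["cy"]
E
python3 - <<'E'
from h import *
np.set_printoptions(precision=3,suppress=True)
print(arm.get_state())
a=[arm.grab_frame(n) for n in("scene","top")]
for n,i in zip(("scene","top"),a):
    cv2.imwrite(f"pics/{n}0.png",cv2.resize(i,(768,576))); np.save(n+"0.npy",i); print(n,arm.camera_model(n))
E
```

```text
pics
{'t': 0.0, 'q': array([ 1.571,  0.359,  0.011, -0.   , -1.224, -0.288]), 'qd': array([ 0.001, -0.001,  0.   , -0.001,  0.   , -0.   ]), 'joint_efforts': array([ -0.001, -58.272,  29.305,   6.997,   0.007,  -0.   ]), 'eef_pos': array([0.191, 0.647, 0.248]), 'ee_rot': array([ 3.14 , -0.   , -0.288]), 'force': array([-0.583, -0.057,  0.181]), 'moment': array([-0.098, -0.024, -0.056]), 'gripper_force': 0.0, 'width': 0.08769864375501028}
scene {'fovy': 53.00478766362363, 'cx': 253.6014242835854, 'cy': 183.86096631762416, 'pose': array([[ 0.728, -0.512,  0.456,  0.131],
       [-0.686, -0.548,  0.479, -0.543],
       [ 0.004, -0.661, -0.75 ,  0.76 ],
       [ 0.   ,  0.   ,  0.   ,  1.   ]])}
top {'fovy': 48.267791346948165, 'cx': 255.76307752702905, 'cy': 198.7379279913053, 'pose': array([[-0.03 , -0.995,  0.093,  0.441],
       [-1.   ,  0.03 , -0.004, -0.136],
       [ 0.001, -0.093, -0.996,  0.965],
       [ 0.   ,  0.   ,  0.   ,  1.   ]])}
```

View pics/scene0.png

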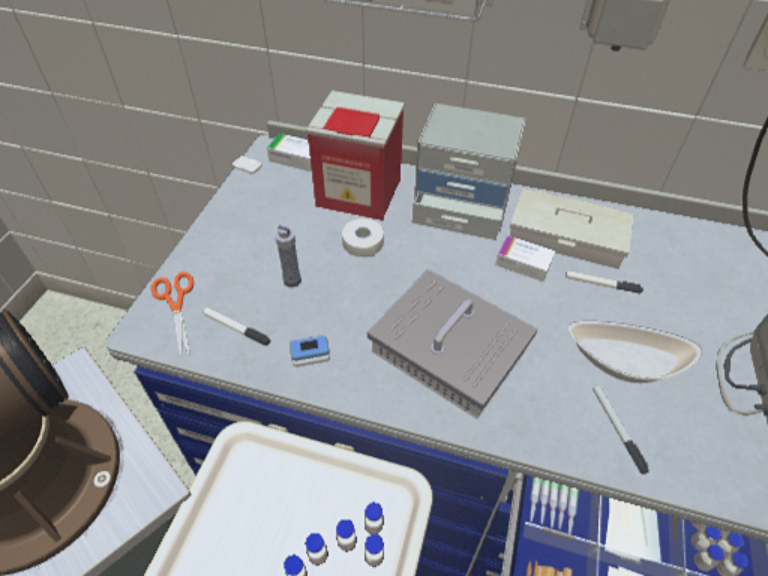

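View pics/top0.png

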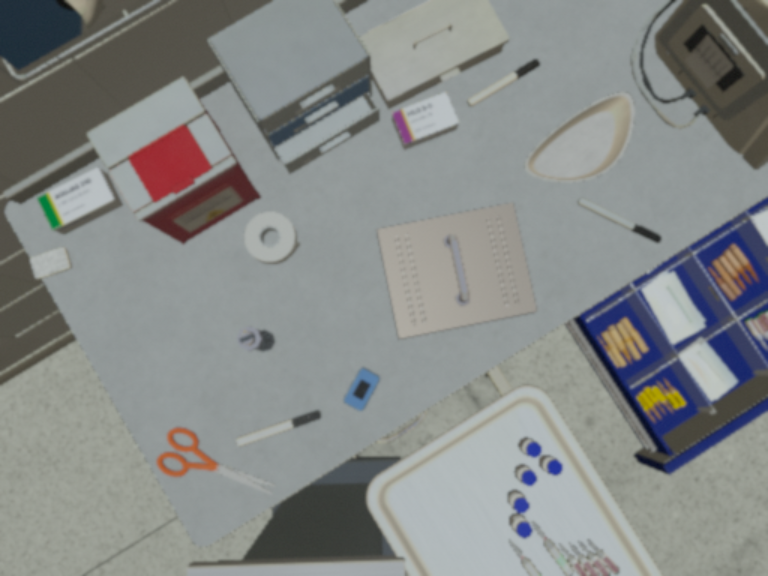

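Scene: cover with its grip at about (455,325), standing handle (285,235)–(290,283), tape (362,237), oximeter (310,349). Top view, both pictures at 1.5x: cover corners (377,228), (514,204), (536,312), (399,337); bar (451,240)–(464,299); handle head at about (248,340).

```bash
python3 - <<'E'
from h import *
np.set_printoptions(precision=4,suppress=True)
top=np.load("top0.npy"); sc=np.load("scene0.npy")
# cover mask: brownish grey vs bluish bench
hsv=top.astype(int); m=((hsv[...,2]-hsv[...,0])>3).astype(np.uint8)*255
m[:, :240]=0; m[:130]=0; m[228:]=0; m[:,365:]=0
m=cv2.morphologyEx(m,cv2.MORPH_CLOSE,np.ones((7,7)))
c=max(cv2.findContours(m,0,2)[0],key=cv2.contourArea)
r=cv2.minAreaRect(c); b=cv2.boxPoints(r); print(r)
P=np.array([onz("top",u,.054) for u in b]); print("box",P, np.linalg.norm(P-np.roll(P,1,0),axis=1),P.mean(0))
hand=[(377,228),(514,204),(536,312),(399,337)]
H=np.array([onz("top",np.array(u)/1.5,.054) for u in hand]); print("hand",H,np.linalg.norm(H-np.roll(H,1,0),axis=1),H.mean(0))
B=np.array([onz("top",np.array(u)/1.5,.084) for u in[(451,240),(464,299)]]);print("bar",B,B.mean(0))
print("bar scene",[onz("scene",np.array(u)/1.5,.084) for u in[(470,306),(437,347)]])
# handle
print("head top",onz("top",np.array((246,341))/1.5,.126),"base scene",onz("scene",np.array((291,281))/1.5,0.0),"head scene",onz("scene",np.array((285,231))/1.5,.126))
print("tape",onz("top",np.array((270,237))/1.5,.025),"oxi",onz("top",np.array((362,389))/1.5,.031))
print("bench corners",[onz("top",np.array(u)/1.5,0) for u in[(205,545),(8,205),(384,445),(575,320)]])
print("sharps box",onz("top",np.array((185,240))/1.5,0),onz("top",np.array((258,195))/1.5,0),"drawer",onz("top",np.array((293,168))/1.5,0))
t=top[195:255,140:205]; s=sc[140:200,165:220]
cv2.imwrite("pics/c.png",np.hstack([cv2.resize(t,(390,360),interpolation=2),cv2.resize(s,(330,360),interpolation=2)]))
cv2.imwrite("pics/c2.png",m)
E
```

```text
((304.0961608886719, 179.98077392578125), (74.9163589477539, 93.93963623046875), 78.69007110595703)
box [[ 0.6263 -0.1318  0.054 ]
 [ 0.6608 -0.3324  0.054 ]
 [ 0.5006 -0.3559  0.054 ]
 [ 0.4673 -0.1584  0.054 ]] [0.1612 0.2035 0.162  0.2003] [ 0.5637 -0.2446  0.054 ]
hand [[ 0.6272 -0.1332  0.054 ]
 [ 0.6565 -0.3319  0.054 ]
 [ 0.4995 -0.3555  0.054 ]
 [ 0.4699 -0.1598  0.054 ]] [0.1596 0.2008 0.1587 0.1979] [ 0.5633 -0.2451  0.054 ]
bar [[ 0.6012 -0.2355  0.084 ]
 [ 0.5185 -0.2501  0.084 ]] [ 0.5598 -0.2428  0.084 ]
bar scene [array([ 0.5981, -0.2465,  0.084 ]), array([ 0.5082, -0.2631,  0.084 ])]
head top [0.4684 0.0414 0.126 ] base scene [0.471  0.0396 0.    ] head scene [0.4711 0.0322 0.126 ]
tape [0.6244 0.0256 0.025 ] oxi [ 0.3975 -0.1047  0.031 ]
bench corners [array([0.1781, 0.1306, 0.    ]), array([0.6907, 0.4289, 0.    ]), array([ 0.3132, -0.1339,  0.    ]), array([ 0.4892, -0.4265,  0.    ])]
sharps box [0.6285 0.159  0.    ] [0.6949 0.0474 0.    ] drawer [ 0.7356 -0.0068  0.    ]
```

View pics/c.png

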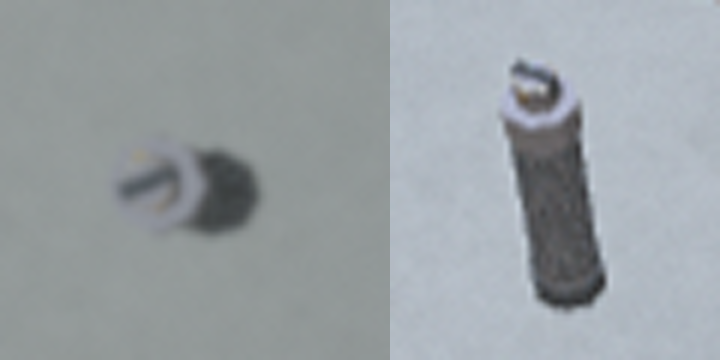

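The crops put the handle's collar at top pixel (167.2,225.5) and scene pixel (190,156.7). The cover measures 161x202 mm at z=0.054, so the given size agrees: centre (0.563,-0.245), yaw about 0.167. I'm moving over the cover now.

Request:
arm_command(
  series=[0,0,0,0.38,0.468,0,1,0,0,0,0.76,0.936,0,1,0,0,0,0.76,0.936,0,1],
)

```text
t: 0.48
eef_pos: [0.239, 0.5324, 0.249]
ee_rot: [3.141, 0.0, -0.29]
force: [0.7, 0.4, -0.6]
width: 0.088
gripper_force: 0.0
```

Request:
arm_command(
  series=[0,0,0,0.38,0.468,0,1,0,0,0,0.76,0.936,0,1,0,0,0,0.76,0.936,0,1],
)

```text
t: 0.85
eef_pos: [0.2849, 0.4218, 0.2489]
ee_rot: [-3.142, 0.0, -0.29]
force: [-0.3, 0.5, 0.4]
width: 0.0876
gripper_force: 0.0
```

Request:
arm_command(
  series=[0,0,0,0.38,0.468,0,1,0,0,0,0.76,0.936,0,1,0,0,0,0.76,0.936,0,1],
)

```text
t: 1.23
eef_pos: [0.3311, 0.3112, 0.2487]
ee_rot: [-3.141, 0.0, -0.291]
force: [0.3, 0.4, 0.0]
width: 0.0879
gripper_force: 0.0
```

Request:
arm_command(
  series=[0,0,0,0.38,0.468,0,1,0,0,0,0.76,0.936,0,1,0,0,0,0.76,0.936,0,1],
)

```text
t: 1.6
eef_pos: [0.3777, 0.2003, 0.2486]
ee_rot: [3.141, -0.0, -0.291]
force: [-0.5, -0.0, 0.2]
width: 0.0874
gripper_force: 0.0
```

```bash
python3 - <<'E'
from h import *
np.set_printoptions(precision=4,suppress=True)
print(arm.get_state()["q"])
print("collar top",onz("top",(167.2,225.5),.112),"scene",onz("scene",(190,156.7),.112),"base scene",onz("scene",(195,187.2),0))
for n,u in dict(C=(153,327),c1=(232,359),c2=(140,411),c3=(166,243),c4=(74,295),scis=(182,428),pen=(238,441),pen2=(320,413),edgeA=(8,205),edgeB=(205,545),whitebox=(70,262),boxL=(140,212)).items(): print(n,onz("top",np.array(u)/1.5,0))
E
```

```text
[ 0.9528 -0.0644 -0.4974  0.0001 -1.1379  0.3265]
collar top [0.4723 0.0379 0.112 ] scene [0.4731 0.0375 0.112 ] base scene [0.4732 0.0382 0.    ]
C [0.4977 0.2072 0.    ]
c1 [0.4463 0.0892 0.    ]
c2 [0.3737 0.2261 0.    ]
c3 [0.6247 0.1879 0.    ]
c4 [0.5495 0.3263 0.    ]
scis [0.3469 0.1639 0.    ]
pen [0.3255 0.0813 0.    ]
pen2 [ 0.3627 -0.0405  0.    ]
edgeA [0.6907 0.4289 0.    ]
edgeB [0.1781 0.1306 0.    ]
whitebox [0.5999 0.3331 0.    ]
boxL [0.6738 0.2276 0.    ]
```

Request:
arm_command(
  series=[0,0,0,0.38,0.468,0,1,0,0,0,0.76,0.936,0,1,0,0,0,0.76,0.936,0,1],
)

```text
t: 1.98
eef_pos: [0.4244, 0.089, 0.2484]
ee_rot: [3.141, 0.0, -0.292]
force: [-1.0, 0.5, -0.4]
width: 0.0876
gripper_force: 0.0
```

Request:
arm_command(
  series=[0,0,0,0.38,0.468,0,1,0,0,0,0.76,0.936,0,1,0,0,0,0.76,0.936,0,1],
)

```text
t: 2.35
eef_pos: [0.4709, -0.022, 0.248]
ee_rot: [3.141, 0.001, -0.292]
force: [-0.1, 0.9, -0.0]
width: 0.0877
gripper_force: 0.0
```

Request:
arm_command(
  series=[0,0,0,0.38,0.468,0,1,0,0,0,0.76,0.936,0,1,0,0,0,0.76,0.936,0,1],
)

```text
t: 2.72
eef_pos: [0.5175, -0.1328, 0.2476]
ee_rot: [3.141, 0.001, -0.29]
force: [0.5, 1.7, 0.0]
width: 0.0876
gripper_force: 0.0
```

Request:
arm_command(
  series=[0,0,-0.1,0.38,0.468,0,1,0,0,-0.2,0.76,0.936,0,1,0,0,-0.29,0.76,0.936,0,1,0,0,-0.29,0.76,0.936,0,1,0,0,-0.29,0.76,0.936,0,1],
)

```text
t: 3.35
eef_pos: [0.5626, -0.2414, 0.2487]
ee_rot: [-3.141, -0.0, 0.167]
force: [0.1, 0.2, -0.1]
width: 0.0877
gripper_force: 0.0
```

```bash
python3 - <<'E'
from h import *
np.set_printoptions(precision=4,suppress=True)
m=arm.camera_model("wrist"); i=arm.grab_frame("wrist"); print(m, arm.get_state()["eef_pos"])
for p in([.561,-.244,.084],[.595,-.238,.084],[.527,-.25,.084]):
    u=proj("wrist",p,m); print(u); cv2.circle(i,tuple(int(round(k)) for k in u),2,(0,0,255),-1)
cv2.imwrite("pics/w1.png",i)
E
```

```text
{'fovy': 70.24163943249579, 'cx': 256.4784383041725, 'cy': 192.56927905601137, 'pose': array([[ 0.1656, -0.9473, -0.2741,  0.6371],
       [-0.9862, -0.1592, -0.0459, -0.2289],
       [-0.0002,  0.2779, -0.9606,  0.3844],
       [ 0.    ,  0.    ,  0.    ,  1.    ]])} [ 0.5625 -0.2416  0.2489]
(np.float64(258.5080061066627), np.float64(184.7039716125698))
(np.float64(258.31323872349947), np.float64(154.32553657875067))
(np.float64(258.6910833038125), np.float64(213.2590543449105))
```

View pics/w1.png

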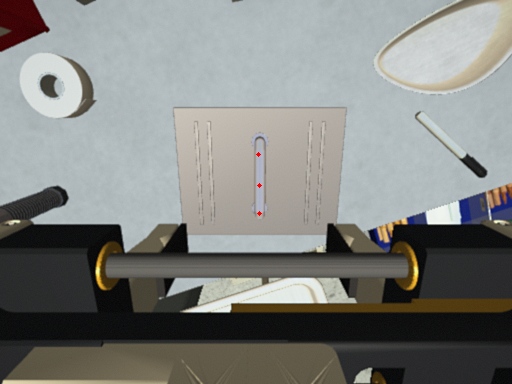

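The wrist view shows the bar along column 259–260 (rows 134–219), 1 px (about 1 mm) from the prediction, with the skirt edges symmetric about it. I'll shift 3 mm along tool y, descend and grip.

Request:
arm_command(
  series=[0,0,0,0,0.03,0.4,0.7,0,0,0,0,0.03,0.8,0.7,0,0,0,0,0.03,1.0,0.7,0,0,0,0,0.03,1.0,0.7],
)

```text
t: 3.9
eef_pos: [0.5618, -0.2452, 0.1474]
ee_rot: [-3.141, 0.003, 0.167]
force: [0.5, 0.7, -0.0]
width: 0.0622
gripper_force: 0.0
```

Request:
arm_command(
  series=[0,0,0,0,0,0.2,0.7,0,0,0,0,0,0.4,0.7,0,0,0,0,0,0.6,0.7,0,0,0,0,0,0.62,0.7,0,0,0,0,0,0.62,0.7],
)

```text
t: 4.53
eef_pos: [0.5635, -0.2462, 0.088]
ee_rot: [3.141, -0.002, 0.168]
force: [0.1, 0.4, 0.4]
width: 0.0611
gripper_force: 0.0
```

Request:
arm_command(
  series=[0,0,0,0,0,0,0,0,0,0,0,0,0,0,0,0,0,0,0,0,0,0,0,0,0,0,0,0,0,0,0,0,0,0,0,0,0,0,0,0,0,0],
  force=45,
)

```text
t: 5.28
eef_pos: [0.5625, -0.2463, 0.0865]
ee_rot: [-3.141, 0.0, 0.168]
force: [-0.3, 0.3, 0.0]
width: 0.0107
gripper_force: 45.0
```

Request:
arm_command(
  series=[0,0,0,0,0,-0.08,0,0,0,0,0,0,-0.16,0,0,0,0,0,0,-0.3,0,0,0,0,0,0,-0.5,0,0,0,0,0,0,-0.75,0,0,0,0,0,0,-0.75,0],
)

```text
t: 6.02
eef_pos: [0.564, -0.2467, 0.1645]
ee_rot: [3.14, -0.005, 0.168]
force: [0.2, 0.2, -2.4]
width: 0.0103
gripper_force: 45.0
```

Request:
arm_command(
  series=[0,0,0,0,0,-0.25,0,0,0,0,0,0,-0.5,0,0,0,0,0,0,-0.7,0,0,0,0,0,0,-0.7,0,0,0,0,0,0,-0.7,0],
)

```text
t: 6.65
eef_pos: [0.5618, -0.246, 0.2301]
ee_rot: [-3.141, 0.002, 0.167]
force: [-0.1, 0.4, -3.6]
width: 0.0109
gripper_force: 45.0
```

```bash
python3 - <<'E'
from h import *
a=[arm.grab_frame(n) for n in("scene","top")]
np.save("top1.npy",a[1])
cv2.imwrite("pics/s1.png",np.hstack([cv2.resize(a[1][100:260,220:400],(400,356),interpolation=2),cv2.resize(a[0][120:280,200:380],(400,356),interpolation=2)]))
E
```

```text
(no output)
```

View pics/s1.png

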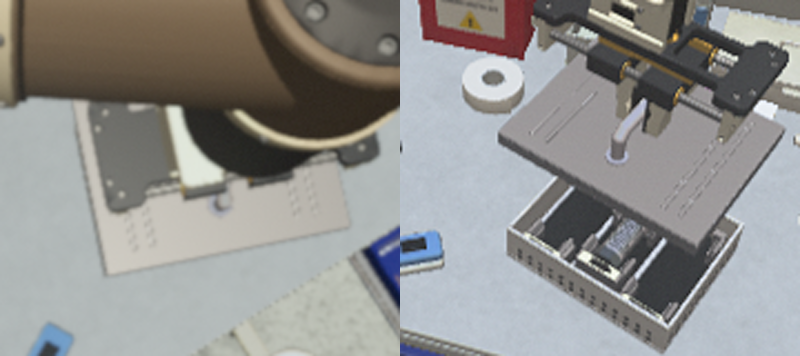

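The cover hangs level and is clear of the tray (it lies in the right half of the crop). The stubby handle is in the middle cradle. I'm carrying the cover to the free area at the left.

Request:
arm_command(
  series=[0,0,0,0,-0.3,0,0,0,0,0,0,-0.6,0,0,0,0,0,0,-0.9,0,0],
)

```text
t: 7.12
eef_pos: [0.5469, -0.1568, 0.2305]
ee_rot: [-3.141, 0.002, 0.167]
force: [0.3, 0.2, -3.4]
width: 0.0108
gripper_force: 45.0
```

Request:
arm_command(
  series=[0,0,0,0,-0.3,0,0,0,0,0,0,-0.6,0,0,0,0,0,0,-0.9,0,0],
)

```text
t: 7.5
eef_pos: [0.5319, -0.0679, 0.2307]
ee_rot: [-3.142, 0.001, 0.168]
force: [0.3, -0.2, -3.8]
width: 0.0108
gripper_force: 45.0
```

Request:
arm_command(
  series=[0,0,0,0,-0.3,0,0,0,0,0,0,-0.6,0,0,0,0,0,0,-0.9,0,0],
)

```text
t: 7.88
eef_pos: [0.5169, 0.0207, 0.2307]
ee_rot: [3.141, 0.001, 0.168]
force: [0.2, 0.5, -3.2]
width: 0.0103
gripper_force: 45.0
```

Request:
arm_command(
  series=[0,0,0,0,-0.3,0,0,0,0,0,0,-0.6,0,0,0,0,0,0,-0.9,0,0],
)

```text
t: 8.25
eef_pos: [0.5019, 0.1094, 0.2308]
ee_rot: [3.141, 0.001, 0.168]
force: [0.8, -1.0, -2.7]
width: 0.0106
gripper_force: 45.0
```

Request:
arm_command(
  series=[0,0,0.1,0,-0.3,0,0,0,0,0.2,0,-0.6,0,0,0,0,0.3,0,-0.9,0,0,0,0,0.4,0,-0.92,0,0,0,0,0.5,0,-0.92,0,0,0,0,0.6,0,-0.92,0,0,0,0,0.7,0,-0.92,0,0,0,0,0.77,0,-0.92,0,0],
)

```text
t: 9.25
eef_pos: [0.4867, 0.1991, 0.2306]
ee_rot: [3.14, -0.0, -1.046]
force: [-0.5, 1.0, -3.0]
width: 0.0108
gripper_force: 45.0
```

Request:
arm_command(
  series=[0,0,0,0,0,0.25,0,0,0,0,0,0,0.5,0,0,0,0,0,0,0.8,0,0,0,0,0,0,1.0,0,0,0,0,0,0,1.0,0],
)

```text
t: 9.88
eef_pos: [0.4859, 0.1984, 0.1295]
ee_rot: [3.137, -0.001, -1.042]
force: [0.2, -0.2, -2.8]
width: 0.0107
gripper_force: 45.0
```

Request:
arm_command(
  series=[0,0,0,0,0,0.25,0,0,0,0,0,0,0.5,0,0,0,0,0,0,0.7,0,0,0,0,0,0,0.77,0,0,0,0,0,0,0.79,0,0,0,0,0,0,0.81,0,0,0,0,0,0,0.81,0],
)

```text
t: 10.75
eef_pos: [0.4874, 0.1996, 0.0512]
ee_rot: [-3.141, 0.0, -1.042]
force: [0.1, -0.1, -3.1]
width: 0.0107
gripper_force: 45.0
```

```bash
python3 - <<'E'
from h import *
np.set_printoptions(precision=4,suppress=True)
s=arm.get_state(); print(s["eef_pos"],s["force"],s["moment"],s["q"])
E
```

```text
[0.4874 0.1996 0.0512] [ 0.0851 -0.0839 -3.1073] [0.0183 0.0561 0.013 ] [ 0.7614  0.3349 -0.5535  0.0001 -0.6813 -0.2324]
```

Request:
arm_command(
  series=[0,0,0,0,0,0.01,0,0,0,0,0,0,0.02,0,0,0,0,0,0,0.03,0,0,0,0,0,0,0.03,0],
)

```text
t: 11.25
eef_pos: [0.4872, 0.1994, 0.0484]
ee_rot: [-3.141, -0.0, -1.041]
force: [-4.9, -1.1, 7.8]
width: 0.0108
gripper_force: 45.0
```

Request:
arm_command(
  series=[0,0,0,0,0,0,0.5,0,0,0,0,0,0,0.5,0,0,0,0,0,0,0.5,0,0,0,0,0,-0.2,0.5,0,0,0,0,0,-0.6,0.5,0,0,0,0,0,-1,0.5,0,0,0,0,0,-1,0.5],
)

```text
t: 12.12
eef_pos: [0.4888, 0.2006, 0.1508]
ee_rot: [-3.135, 0.001, -1.041]
force: [-1.0, 0.1, -0.6]
width: 0.0438
gripper_force: 0.0
```

Cover released. For the handle I tilt the tool 55° in a plane along -y, grip the handle, then turn it 90° to lie head toward -y. The first step is to lift, yaw and tilt.

Request:
arm_command(
  series=[0,0,0.1,0,0,-0.25,0.7,0,0,0.2,0,0,-0.5,0.7,0,0,0.3,0,0,-0.5,0.7,0,0,0.337,0,0,-0.5,0.7,0,0,0.337,0,0,-0.5,0.7],
)

```text
t: 12.75
eef_pos: [0.4868, 0.1991, 0.1968]
ee_rot: [3.141, -0.001, -1.571]
force: [-0.1, -0.4, 0.4]
width: 0.0614
gripper_force: 0.0
```

Request:
arm_command(
  series=[0,0.1,0,0.2,0.05,0.1,0.7,0,0.2,0,0.4,0.1,0.2,0.7,0,0.3,0,0.6,0.16,0.3,0.7,0,0.4,0,0.87,0.16,0.4,0.7,0,0.5,0,0.87,0.16,0.4,0.7,0,0.611,0,0.87,0.16,0.4,0.7,0,0.611,0,0.87,0.16,0.4,0.7,0,0.611,0,0.87,0.16,0.4,0.7],
)

```text
t: 13.75
eef_pos: [0.471, 0.1124, 0.157]
ee_rot: [3.139, -0.959, -1.568]
force: [0.3, -0.4, -0.4]
width: 0.0614
gripper_force: 0.0
```

```bash
cat >> h.py <<'E'
def tool():
    s=arm.get_state(); return np.array(s["eef_pos"]),R.from_euler("xyz",s["ee_rot"]),s
def togo(target):
    p,r,s=tool(); return r.inv().apply(np.array(target)-p)*10
E
python3 - <<'E'
from h import *
np.set_printoptions(precision=4,suppress=True)
p,r,s=tool(); print(p,s["q"]); print(r.as_matrix())
tz=r.as_matrix()[:,2]; print("go",togo(np.array([.473,.038,.065])-.013*tz))
i=arm.grab_frame("top"); d=i[:,:,2].astype(int)
cv2.imwrite("pics/t2.png",np.hstack([cv2.resize(i[130:330,60:260],(400,400)),cv2.resize(arm.grab_frame("scene")[90:290,120:320],(400,400))]))
E
```

```text
[0.471  0.1124 0.157 ] [ 0.987   0.5108 -0.5509  0.4747 -1.4014 -1.2931]
[[ 0.0015 -1.     -0.0007]
 [-0.5746 -0.0003 -0.8185]
 [ 0.8185  0.0016 -0.5746]]
go [-0.3256 -0.0217  1.0073]
```

View pics/t2.png

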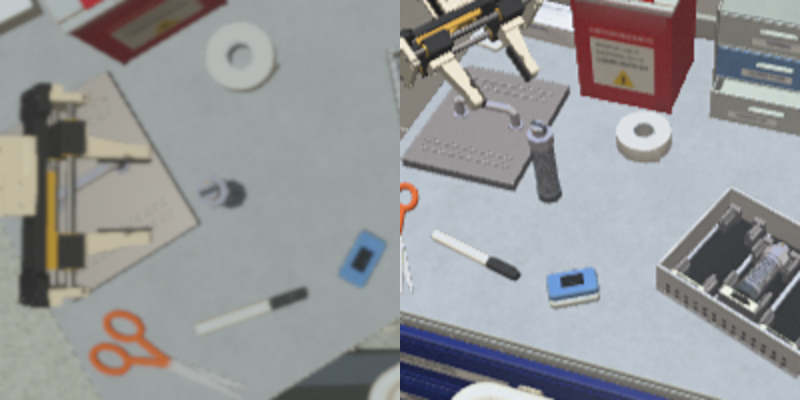

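The cover lies flat on the worktop and the handle still stands; the open jaws are aligned with it, so I approach and grip.

Request:
arm_command(
  series=[0,0,0,-0.326,-0.02,0,0.7,0,0,0,-0.326,-0.02,0.3,0.7,0,0,0,-0.326,-0.02,0.55,0.7,0,0,0,-0.326,-0.02,0.75,0.7,0,0,0,-0.326,-0.02,0.9,0.7,0,0,0,-0.326,-0.02,1.0,0.7,0,0,0,-0.326,-0.02,1.0,0.7,0,0,0,-0.326,-0.02,1.0,0.7],
)

```text
t: 14.85
eef_pos: [0.4735, 0.0497, 0.0737]
ee_rot: [-3.14, -0.959, -1.572]
force: [-0.5, 0.3, 0.3]
width: 0.0612
gripper_force: 0.0
```

```bash
python3 - <<'E'
from h import *
np.set_printoptions(precision=4,suppress=True)
p,r,s=tool(); print(p,s["force"])
tz=r.as_matrix()[:,2]; print("go",togo(np.array([.473,.038,.065])-.013*tz))
m=arm.camera_model("wrist"); i=arm.grab_frame("wrist")
for q in([.473,.038,.112],[.473,.038,.0],p+.019*tz): print(proj("wrist",q,m)); cv2.circle(i,tuple(int(round(k)) for k in proj("wrist",q,m)),2,(0,0,255),-1)
cv2.imwrite("pics/w3.png",i)
E
```

```text
[0.4735 0.0497 0.0737] [-0.5358  0.3051  0.3289]
go [-0.004   0.0046  0.0162]
(np.float64(258.45380966365497), np.float64(194.27875297085365))
(np.float64(257.7182111058486), np.float64(282.27195148527954))
(np.float64(257.26776699241617), np.float64(238.73100922779923))
```

View pics/w3.png

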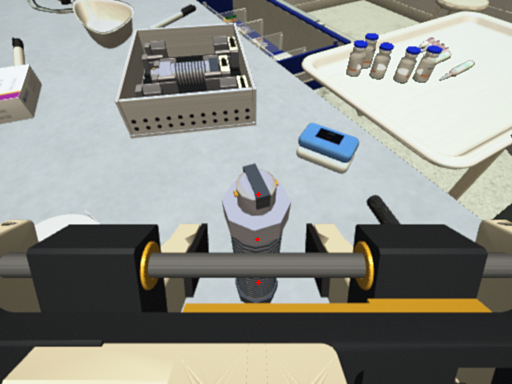

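The handle is centred between the fingers at column 258. I'll close, lift, shift into free space and rotate it.

Request:
arm_command(
  series=[0,0,0,0,0,0.01,0.35,0,0,0,0,0,0.01,0.25,0,0,0,0,0,0.01,0.2,0,0,0,0,0,0.01,0.2,0,0,0,0,0,0.01,0.2,0,0,0,0,0,0.01,0.2],
  force=40,
)

```text
t: 15.65
eef_pos: [0.4731, 0.0484, 0.0729]
ee_rot: [-3.142, -0.96, -1.571]
force: [-0.4, 0.6, -1.1]
width: 0.0259
gripper_force: 40.0
```

Request:
arm_command(
  series=[0,0,0,0.1,0,-0.07,0.2,0,0,0,0.25,0,-0.17,0.2,0,0,0,0.49,0,-0.345,0.2,0,0,0,0.6,-0.13,-0.19,0.2,0,0,0,0.71,-0.27,-0.03,0.2,0,0,0,0.71,-0.27,-0.03,0.2,0,0,0,0.71,-0.27,-0.03,0.2],
)

```text
t: 16.52
eef_pos: [0.5, 0.0101, 0.1335]
ee_rot: [-3.14, -0.959, -1.573]
force: [0.3, 0.3, -2.3]
width: 0.026
gripper_force: 40.0
```

Held at 26 mm with weight on the wrist. Next I rotate it to lie.

Request:
arm_command(
  series=[0,-0.08,0,0,0,0,0.2,0,-0.16,0,0,0,0,0.2,0,-0.25,0,0,0,0,0.2,0,-0.33,0,0,0,0,0.2,0,-0.42,0,0,0,0,0.2,0,-0.5,0,0,0,0,0.2,0,-0.5,0,0,0,0,0.2],
)

```text
t: 17.4
eef_pos: [0.5, 0.0096, 0.134]
ee_rot: [-3.14, -0.172, -1.574]
force: [-0.2, 0.2, -2.1]
width: 0.0262
gripper_force: 40.0
```

Request:
arm_command(
  series=[0,-0.08,0,0,0,0,0.2,0,-0.16,0,0,0,0,0.2,0,-0.25,0,0,0,0,0.2,0,-0.33,0,0,0,0,0.2,0,-0.42,0,0,0,0,0.2,0,-0.5,0,0,0,0,0.2,0,-0.5,0,0,0,0,0.2,0,-0.5,0,0,0,0,0.2],
)

```text
t: 18.4
eef_pos: [0.4994, 0.0101, 0.1321]
ee_rot: [3.138, 0.608, -1.572]
force: [-0.4, 0.1, -1.8]
width: 0.0259
gripper_force: 40.0
```

```bash
python3 - <<'E'
from h import *
np.set_printoptions(precision=4,suppress=True)
p,r,s=tool(); M=r.as_matrix(); print(p,s["q"],s["force"]); print(M); P=p+.013*M[:,2]; print("P",P)
print("down to .017:",togo(p+[0,0,.017-P[2]]))
i=arm.grab_frame("scene"); m=arm.camera_model("scene")
for q in(P,P+[0,-.061,0],P+[0,.065,0]): cv2.circle(i,tuple(int(round(k)) for k in proj("scene",q,m)),1,(0,0,255),-1)
cv2.imwrite("pics/s4.png",cv2.resize(i[80:260,130:370],(800,600),interpolation=2))
E
```

```text
[0.4994 0.0101 0.1321] [-0.0843  0.3128 -0.2473 -0.6677 -1.1669  0.4036] [-0.3564  0.1264 -1.8074]
[[-0.0013 -1.     -0.0025]
 [-0.8205 -0.0004  0.5716]
 [-0.5716  0.0028 -0.8205]]
P [0.4993 0.0175 0.1215]
down to .017: [ 0.5972 -0.003   0.8572]
```

View pics/s4.png

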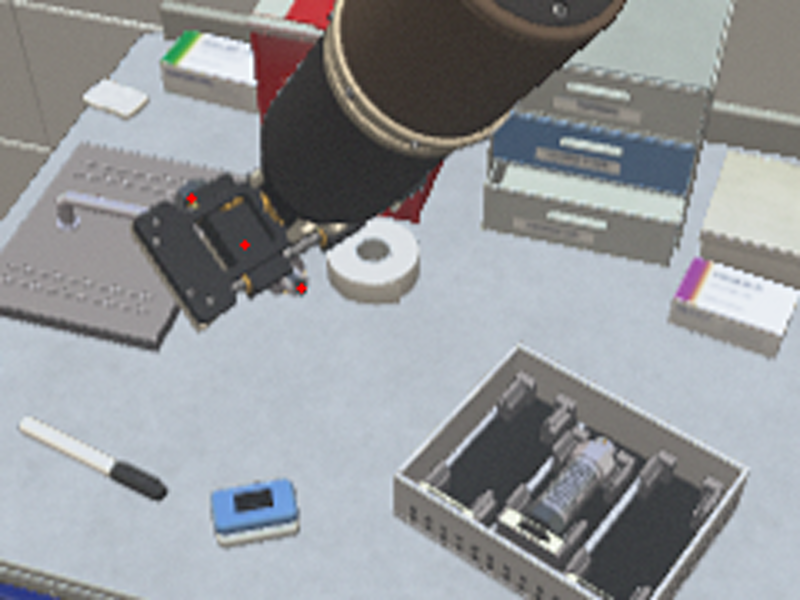

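The handle is horizontal, head toward -y, boss near (292,285) where predicted. I'm lowering it.

Request:
arm_command(
  series=[0,0,0,0.24,0,0.25,0.2,0,0,0,0.45,0,0.5,0.2,0,0,0,0.6,0,0.63,0.2,0,0,0,0.68,0,0.71,0.2,0,0,0,0.72,0,0.76,0.2,0,0,0,0.72,0,0.77,0.2,0,0,0,0.72,0,0.77,0.2],
)

```text
t: 19.32
eef_pos: [0.5004, -0.0048, 0.029]
ee_rot: [-3.14, 0.611, -1.57]
force: [0.4, -0.1, -2.4]
width: 0.0262
gripper_force: 40.0
```

```bash
python3 - <<'E'
from h import *
np.set_printoptions(precision=4,suppress=True)
p,r,s=tool(); M=r.as_matrix(); print(p,s["force"],s["moment"]); P=p+.013*M[:,2]; print("P",P)
E
```

```text
[ 0.5004 -0.0048  0.029 ] [ 0.404  -0.0719 -2.4212] [-2.326  -0.0317 -0.0138]
P [0.5004 0.0027 0.0184]
```

Request:
arm_command(
  series=[0,0,0,0.009,0,0.012,0.2,0,0,0,0.009,0,0.012,0.2,0,0,0,0.014,0,0.02,0.2,0,0,0,0.014,0,0.02,0.2],
)

```text
t: 19.82
eef_pos: [0.5, -0.0048, 0.0259]
ee_rot: [3.142, 0.611, -1.571]
force: [0.5, -0.3, -2.2]
width: 0.0263
gripper_force: 40.0
```

Request:
arm_command(
  series=[0,0,0,0.003,0,0.004,0.2,0,0,0,0.006,0,0.008,0.2,0,0,0,0.006,0,0.008,0.2],
)

```text
t: 20.2
eef_pos: [0.5, -0.0048, 0.0249]
ee_rot: [3.141, 0.611, -1.571]
force: [-0.5, -0.0, -2.1]
width: 0.0266
gripper_force: 40.0
```

Request:
arm_command(
  series=[0,0,0,0.003,0,0.004,0.2,0,0,0,0.003,0,0.004,0.2,0,0,0,0.003,0,0.004,0.2],
)

```text
t: 20.58
eef_pos: [0.5, -0.0048, 0.0245]
ee_rot: [3.142, 0.611, -1.571]
force: [0.1, -0.3, -1.9]
width: 0.0262
gripper_force: 40.0
```

Request:
arm_command(
  series=[0,0,0,0.003,0,0.004,0.2,0,0,0,0.003,0,0.004,0.2,0,0,0,0.003,0,0.004,0.2],
)

```text
t: 20.95
eef_pos: [0.5, -0.0049, 0.024]
ee_rot: [3.142, 0.611, -1.571]
force: [-0.1, 0.2, -1.6]
width: 0.026
gripper_force: 40.0
```

Request:
arm_command(
  series=[0,0,0,0.003,0,0.004,0.2,0,0,0,0.003,0,0.004,0.2,0,0,0,0.003,0,0.004,0.2],
)

```text
t: 21.32
eef_pos: [0.5001, -0.0048, 0.0236]
ee_rot: [-3.141, 0.611, -1.571]
force: [-0.6, -0.2, -1.4]
width: 0.0264
gripper_force: 40.3
```

```bash
python3 - <<'E'
from h import *
np.set_printoptions(precision=4,suppress=True)
p,r,s=tool(); M=r.as_matrix(); print(p,s["force"],s["moment"]); P=p+.013*M[:,2]; print("P",P)
E
```

```text
[ 0.5001 -0.0048  0.0236] [-0.5838 -0.1634 -1.362 ] [-2.0629  0.0075 -0.0139]
P [0.5001 0.0026 0.0129]
```

Request:
arm_command(
  series=[0,0,0,0.003,0,0.004,0.2,0,0,0,0.003,0,0.004,0.2,0,0,0,0.003,0,0.004,0.2],
)

```text
t: 21.7
eef_pos: [0.5001, -0.0049, 0.0234]
ee_rot: [-3.141, 0.611, -1.571]
force: [-0.9, -1.2, 6.0]
width: 0.0262
gripper_force: 40.9
```

```bash
python3 - <<'E'
from h import *
np.set_printoptions(precision=4,suppress=True)
p,r,s=tool(); print(p,s["force"],s["moment"])
cv2.imwrite("pics/s5.png",np.hstack([cv2.resize(arm.grab_frame("scene")[120:220,140:270],(520,400),interpolation=2),cv2.resize(arm.grab_frame("wrist")[60:300,170:340],(280,400),interpolation=2)]))
E
```

```text
[ 0.5001 -0.0049  0.0234] [-0.8671 -1.1613  5.964 ] [-1.0191  0.3335  0.1813]
```

View pics/s5.png

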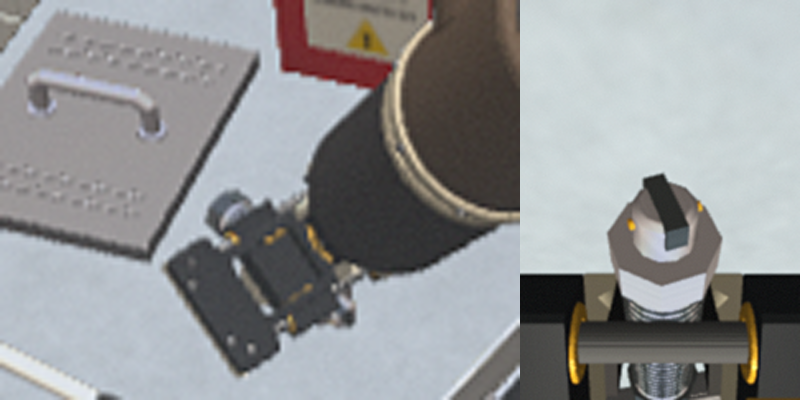

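The handle is flat and pressing on the worktop at about 8 N net. I'll release it and back out along the tool axis.

Request:
arm_command(
  series=[0,0,0,0,0,0,0.34,0,0,0,0,0,0,0.4,0,0,0,0,0,0,0.6,0,0,0,0,0,0,0.6,0,0,0,0,0,-0.1,0.6,0,0,0,0,0,-0.4,0.6,0,0,0,0,0,-0.9,0.6,0,0,0,0,0,-0.9,0.6],
)

```text
t: 22.8
eef_pos: [0.5017, -0.059, 0.0995]
ee_rot: [-3.135, 0.608, -1.569]
force: [-0.9, 0.4, -0.5]
width: 0.0527
gripper_force: 0.0
```

Request:
arm_command(
  series=[0,-0.1,0,0.2,0,-0.2,0.6,0,-0.2,0,0.4,0,-0.4,0.6,0,-0.3,0,0.7,0,-0.7,0.6,0,-0.39,0,0.7,0,-0.7,0.6,0,-0.39,0,0.7,0,-0.7,0.6,0,-0.39,0,0.7,0,-0.7,0.6],
)

```text
t: 23.55
eef_pos: [0.5, -0.1537, 0.1136]
ee_rot: [3.14, 1.221, -1.573]
force: [0.8, 0.9, 0.6]
width: 0.0525
gripper_force: 0.0
```

```bash
python3 - <<'E'
from h import *
np.set_printoptions(precision=4,suppress=True)
p,r,s=tool(); print(p,s["ee_rot"],s["q"])
m=arm.camera_model("wrist"); i=arm.grab_frame("wrist"); np.save("w6.npy",i); print(m["pose"][:3,3])
t=arm.grab_frame("top"); cv2.imwrite("pics/w6.png",np.hstack([i,cv2.resize(t[110:302,150:294],(288,384))]))
E
```

```text
[ 0.5    -0.1537  0.1136] [ 3.1399  1.2214 -1.5725] [-0.605   0.7546  0.1039 -0.9137 -1.7905  0.8353]
[ 0.5006 -0.3073  0.0892]
```

View pics/w6.png

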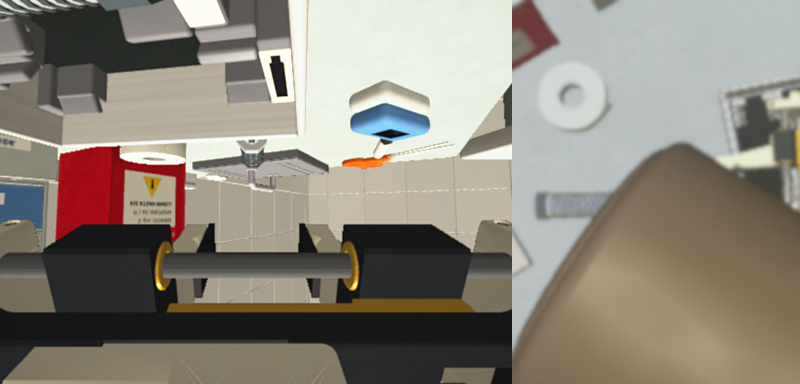

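I took the tilt-back sign the wrong way. Nothing was touched: force is near zero, and the handle lies still in the top view at (540–605,205). I'll rise first, then tilt back to vertical.

Request:
arm_command(
  series=[0,0,0,-0.47,0,-0.17,0.6,0,0.1,0,-0.94,0,-0.34,0.6,0,0.2,0,-0.94,0,-0.34,0.6,0,0.3,0,-0.94,0,-0.34,0.6,0,0.4,0,-0.94,0,-0.34,0.6,0,0.5,0,-0.94,0,-0.34,0.6,0,0.6,0,-0.94,0,-0.34,0.6,0,0.7,0,-0.94,0,-0.34,0.6],
)

```text
t: 24.65
eef_pos: [0.501, -0.1529, 0.2171]
ee_rot: [-3.133, 0.119, -1.567]
force: [-0.0, -0.4, -0.3]
width: 0.0523
gripper_force: 0.0
```

Request:
arm_command(
  series=[0,0.078,0,0,0,0,0.6,0,0.078,0,0,0,0,0.6,0,0.078,0,0,0,0,0.6],
)

```text
t: 25.02
eef_pos: [0.5002, -0.1529, 0.2152]
ee_rot: [-3.139, 0.003, -1.569]
force: [-0.1, 0.4, 0.1]
width: 0.0525
gripper_force: 0.0
```

```bash
python3 - <<'E'
from h import *
np.set_printoptions(precision=4,suppress=True)
p,r,s=tool(); print(p,s["ee_rot"],s["q"],s["force"])
print("go above mid", togo([.5,.0117,.2]))
for n in("wrist","top"): i=arm.grab_frame(n); m=arm.camera_model(n); np.save(n+"7.npy",i); print(n,[proj(n,q,m) for q in([.5,-.058,.015],[.5,.0117,.015],[.5,.068,.015])])
E
```

```text
[ 0.5002 -0.1529  0.2152] [-3.1387  0.0033 -1.569 ] [ 0.0765  0.1333 -0.3692 -0.0035 -1.0652 -0.0731] [-0.0575  0.4154  0.1016]
go above mid [-1.6457 -0.0008  0.1571]
wrist [(np.float64(257.4345241607384), np.float64(244.21085839800162)), (np.float64(257.39857342341554), np.float64(288.5051382664486)), (np.float64(257.3720715672727), np.float64(321.1576155294927))]
top [(np.float64(219.25995219078743), np.float64(213.0378504300383)), (np.float64(187.83694045550553), np.float64(213.97942393730114)), (np.float64(162.44089648337572), np.float64(214.74040262371366))]
```

Request:
arm_command(
  series=[0,0,0,-0.4,0,0,0.6,0,0,0,-0.8,0,0,0.6,0,0,0,-0.8,0,0,0.6],
)

```text
t: 25.5
eef_pos: [0.5004, -0.0731, 0.2141]
ee_rot: [-3.141, 0.003, -1.571]
force: [-0.1, -0.7, 0.1]
width: 0.0526
gripper_force: 0.0
```

Request:
arm_command(
  series=[0,0,0,-0.4,0,0.1,0.6,0,0,0,-0.85,0,0.16,0.6,0,0,0,-0.85,0,0.16,0.6,0,0,0,-0.85,0,0.16,0.6],
)

```text
t: 26.0
eef_pos: [0.5003, 0.0103, 0.198]
ee_rot: [3.141, 0.002, -1.572]
force: [-0.6, -0.3, 0.2]
width: 0.0525
gripper_force: 0.0
```

```bash
cat >> h.py <<'E'
def rect(name,img,m,org,yaw,z,xs,ys):
    """sample img on a world plane at height z; grid axes rotated by yaw about org"""
    c,s=np.cos(yaw),np.sin(yaw); X,Y=np.meshgrid(xs,ys)
    W=np.stack([org[0]+c*X-s*Y,org[1]+s*X+c*Y,np.full_like(X,z)],-1)
    f=192/np.tan(np.radians(m["fovy"])/2); P=np.array(m["pose"]); C=(W-P[:3,3])@P[:3,:3]
    u=C[...,0]/C[...,2]*f+m["cx"]; v=C[...,1]/C[...,2]*f+m["cy"]
    return cv2.remap(img,u.astype(np.float32),v.astype(np.float32),cv2.INTER_LINEAR)
E
python3 - <<'E'
from h import *
np.set_printoptions(precision=4,suppress=True,linewidth=220)
p,r,s=tool(); print(p,s["ee_rot"])
m=arm.camera_model("wrist"); i=arm.grab_frame("wrist"); np.save("w8.npy",i)
xs=np.arange(-.03,.0301,.002); 
g=rect("wrist",i,m,(.5,0),0,.015,xs,np.arange(.09,-.0851,-.005)).astype(int)
for y,row in zip(np.arange(.09,-.0851,-.005),g): print("%+.3f"%y,*["%3d"%v for v in row.sum(1)//3])
E
```

```text
[0.5003 0.0103 0.198 ] [ 3.1413  0.0017 -1.5718]
+0.090  62  43  41  59  99 149 203 211 212 211 211 211 211 209 209 209 210 211 210 209 209 207 206 205 206 208 211 210 209 207 208
+0.085 110 169 206 214 213 212 212 210 210 210 211 212 210 211 209 208 209 212 210 207 207 207 208 208 208 209 209 209 208 207 207
+0.080 210 209 209 209 208 209 210 211 211 210 210 209 209 208 206 205 203 205 206 208 208 207 207 209 209 210 209 208 207 209 211
+0.075 208 209 210 210 210 209 210 212 211 208 209 210 211 211 205 191 185 186 188 189 190 190 201 206 210 208 207 209 210 210 210
+0.070 205 207 210 211 209 207 209 209 210 211 207 140  90  79  74  81  86  86  88  87  86  87  78  77  85 119 180 209 208 209 209
+0.065 205 207 212 211 209 208 206 204 205 208 204 111  78  80  80  84  87  86  89  88  89  88  83  81  80  81 162 214 210 209 208
+0.060 206 208 208 209 208 208 209 205 204 203 200 106  70 100 125 155 165 172 173 172 163 153 131 108  74  74 166 212 211 210 209
+0.055 206 207 208 209 208 207 207 208 207 205 200 110 130 160 152 143 131 134 125 129 131 135 152 170 152  89 178 212 212 212 210
+0.
[... 2964 characters left out ...]
6 208 210 211 210 209 208 207 205 205 206 208
-0.065 203 206 205 206 205 206 205 204 203 205 203 203 205 206 207 207 209 212 211 210 210 211 209 204 201 202 205 205 206 205 207
-0.070 205 205 203 204 204 203 204 203 202 202 206 206 206 208 210 209 206 206 207 206 207 209 209 208 205 204 204 205 207 207 208
-0.075 205 203 203 205 205 205 205 204 202 204 208 208 206 205 205 206 207 208 209 208 208 207 207 206 208 207 208 206 206 204 205
-0.080 205 205 204 204 201 202 203 203 204 203 206 205 204 205 206 206 205 207 208 207 205 203 205 206 207 206 207 208 208 208 207
-0.085 205 205 205 205 205 204 204 203 203 204 206 205 205 206 206 208 206 208 207 208 208 205 204 204 207 209 207 208 209 210 209
```

```bash
python3 - <<'E'
from h import *
m=arm.camera_model("top"); i=np.load("top7.npy")
xs=np.arange(-.03,.0361,.003)
for z in(.015,):
  g=rect("top",i,m,(.5,0),0,z,xs,np.arange(.09,-.0751,-.01)).astype(int)
  for y,row in zip(np.arange(.09,-.0751,-.01),g): print("%+.3f"%y,*["%3d"%v for v in row.sum(1)//3])
E
```

```text
+0.090  84  85  86  88  89  91  93  94  95  96  97  97  98  99 100 102 103 104 105 106 108 109 111
+0.080  83  84  86  88  89  92  94  93  94  97  97  97  99  99 100 101 102 103 103 106 108 109 109
+0.070  83  84  85  87  89  91  93  94  95  96  97  97  99  99  99 101 102 103 104 105 107 108 110
+0.060  82  84  86  87  88  89  93  94  94  96  97  98  98 100 101 101 102 102 104 105 107 108 110
+0.050  83  83  86  87  88  89  92  93  94  96  97  97  98  99 100 101 102 103 104 105 106 107 109
+0.040  82  83  85  86  89  89  91  93  94  95  96  97  98  99  99  99 100 104 104 105 105 107 109
+0.030  81  83  86  86  87  89  91  93  95  95  96  97  98  98 101 101 101 103 103 103 106 107 108
+0.020  80  83  84  86  87  87  89  92  92  94  96  96  97  99  99 100 101 103 103 105 105 107 109
+0.010  80  82  83  85  86  88  90  92  93  94  96  97  97  98  99 101 101 102 103 104 105 106 108
+0.000  79  81  84  85  86  88  89  91  94  93  95  97  98  97 100 100 100 101 102 103 104 107 108
-0.010  78  82  83  85  87  88  89  91  93  94  95  96  97  98  99 100 101 101 102 103 104 105 107
-0.020  77  81  83  84  86  88  89  90  92  94  95  96  96  98 100 100 100 101 102 103 104 105 107
-0.030  76  79  82  84  85  87  88  89  91  93  94  96  96  97  98  99 100 101 102 103 103 105 106
-0.040  76  79  82  83  85  87  88  90  92  93  95  94  95  98  98  99 100 101 102 103 104 105 105
-0.050  75  77  80  83  84  86  88  89  91  93  94  95  96  97  98  99  99 101 101 102 104 105 106
-0.060  74  77  80  82  84  86  87  89  90  92  93  95  95  97  98  98  99 100 102 101 103 105 105
-0.070  73  75  77  82  84  85  87  88  90  92  93  93  95  96  98  99 100 100 101 102 102 102 100
```

The handle rolled onto its flat: its axis is now at x≈0.5055, mid at y≈0.013. Re-centre, descend and take it across the middle.

Request:
arm_command(
  series=[0,0,0,-0.027,-0.053,0.3,0.65,0,0,0,-0.027,-0.053,0.7,0.65,0,0,0,-0.027,-0.053,1.0,0.65,0,0,0,-0.027,-0.053,1.0,0.65],
)

```text
t: 26.55
eef_pos: [0.504, 0.0122, 0.0964]
ee_rot: [3.137, -0.0, -1.573]
force: [-0.6, 0.6, 0.5]
width: 0.0572
gripper_force: 0.0
```

Request:
arm_command(
  series=[0,0,0,0,0,0.25,0.65,0,0,0,0,0,0.45,0.65,0,0,0,0,0,0.6,0.65,0,0,0,0,0,0.68,0.65,0,0,0,0,0,0.7,0.65,0,0,0,0,0,0.7,0.65],
)

```text
t: 27.3
eef_pos: [0.5057, 0.0141, 0.0285]
ee_rot: [-3.141, 0.002, -1.571]
force: [0.5, -0.1, 0.5]
width: 0.0568
gripper_force: 0.0
```

Request:
arm_command(
  series=[0,0,0,0,0,0,0.4,0,0,0,0,0,0,0.3,0,0,0,0,0,0,0.2,0,0,0,0,0,0,0.2,0,0,0,0,0,0,0.2,0,0,0,0,0,0,0.2],
  force=40,
)

```text
t: 28.05
eef_pos: [0.5054, 0.0141, 0.0282]
ee_rot: [-3.141, 0.002, -1.571]
force: [-0.2, -1.1, 1.7]
width: 0.0261
gripper_force: 40.0
```

Request:
arm_command(
  series=[0,0,0,0,0,-0.1,0.2,0,0,0,0,0,-0.3,0.2,0,0,0,0,0,-0.6,0.2,0,0,0,0,0,-1.0,0.2,0,0,0,0,0,-1.0,0.2,0,0,0,0,0,-1.0,0.2],
)

```text
t: 28.8
eef_pos: [0.5048, 0.0137, 0.128]
ee_rot: [3.141, 0.002, -1.572]
force: [-0.9, -0.3, -2.5]
width: 0.0261
gripper_force: 40.0
```

```bash
python3 - <<'E'
from h import *
np.set_printoptions(precision=4,suppress=True,linewidth=240)
p,r,s=tool(); m=arm.camera_model("wrist"); P=np.array(m["pose"])
T=np.eye(4); T[:3,:3]=r.as_matrix(); T[:3,3]=p; C=np.linalg.inv(T)@P; np.save("C.npy",C); print(p,s["ee_rot"],s["force"],s["width"])
i=arm.grab_frame("wrist")
# handle boss tip in tool frame: sample along tool x at axis height, lines near axis
ax=p[2]-.0132; tx=T[:3,0]; yaw=np.arctan2(tx[1],tx[0])
xs=np.arange(.036,.086,.001)
g=rect("wrist",i,m,p[:2],yaw,ax,xs,[-.012,-.006,0,.006,.012]).astype(int).sum(2)//3
print("x from .036:");print(g)
xs2=np.arange(-.024,.0245,.001); print("across at .065, .05"); print(rect("wrist",i,m,p[:2],yaw,ax,[.050,.065],xs2).astype(int).sum(2).T//3)
w7=np.load("wrist7.npy"); T7=np.eye(4); T7[:3,:3]=R.from_euler("xyz",[-3.1387,.0033,-1.569]).as_matrix(); T7[:3,3]=[.5002,-.1529,.2152]
m7=dict(m); m7["pose"]=T7@C
ys=np.arange(.098,-.0981,-.002); 
for z,xx in((.035,-.047),(.035,.047),(.05,0.),(.02,-.066)):
    print("tray z",z,"x",xx); print(rect("wrist",w7,m7,(.5635,-.245),.167,z,[xx],ys).astype(int).sum(2)[:,0]//3)
E
```

```text
[0.5048 0.0137 0.128 ] [ 3.1413  0.0019 -1.5715] [-0.8698 -0.2534 -2.4841] 0.026064114860452202
x from .036:
[[ 71  65 133 159 155 155 170 195 198 198 196 196 198 196 194 194 198 197 194 194 197 149  74 144 210 210 212 211 213 214 214 212 210 211 212 211 213 212 212 212 214 211 210 209 210 213 213 211 212 212]
 [140 206 204 203 202 208 212 214 213 211 213 214 212 208 211 213 212 210 209 212 202  95 160 181 182 181 181 185 186 187 187 190 194 195 178 149 150 212 213 212 214 212 210 212 214 214 213 213 213 212]
 [170 210 207 207 207 208 211 213 214 211 213 214 212 209 210 214 212 210 210 212 201 122 212 212 209 209 209 212 180  89  92  94  94  93  90  90  89 168 221 219 219 219 217 215 213 214 216 216 215 214]
 [125 203 204 204 204 207 212 213 213 211 213 214 212 209 209 214 213 211 210 212 204  95 169 193 191 190 190 191 193 195 196 193 191 187 181 155 150 217 217 216 216 216 215 215 216 216 217 215 214 214]
 [ 82  69 150 175 171 170 178 198 201 202 199 200 201 199 196 197 201 200 197 196 201 166  77 124 211 212 208 211 213 215 217 217 216 215 214 215 214 213 213 213 213 212 212 211 2
[... 1421 characters left out ...]
28  29  27  31 208 234 226  54  28  30  30  30  34  89 133 131 130 114 119 113 117 114 125 121 138  88  28  28  27  26
 148 232 226  46  29  30  30  30  30  29  28  31  28  29  28  27  30  29  29  29  28  27  27  28  27  25  72 229 190  74  78  79  79  79  14   0   0   0   0   0]
tray z 0.02 x -0.066
[124  80  86  84 127 182 225 252 251 253 242 164 182 176 161 139 168 164 159 161 180 176 157 147 172 162 195 224 251 252 225 173  63 216 233 198  47  28  30  30  30  28  30  29  29  30  29  28  29  30  30  30  28  29  28  29  29  28  30
  28  25  87 229 231 174  26  39  56 187 214 250 250 251 209  61  66  54  58  65  53  56  59  50  51  59  49  47  51  47 129 162 208 241   0   0   0   0   0   0]
```

Mid is 2.5 mm ahead of the TCP: tip at +72.5 mm, outer shoulder at +58.5 mm. The tray centre checks out from its four floor dividers. The wide, empty gap is the -y cradle: 33 mm of dark base against 24 mm at +y. Next I check how wide the fingers are near the tips, because the wall is only 32 mm from that axis, and move over the tray.

Request:
arm_command(
  series=[0,0,0,0.4,0,-0.4,0.2,0,0,0,0.8,0,-0.6,0.2,0,0,0,1.0,0,-0.6,0.2,0,0,0,1.0,0,-0.6,0.2],
)

```text
t: 29.35
eef_pos: [0.5044, -0.0874, 0.1867]
ee_rot: [3.139, 0.001, -1.574]
force: [-0.1, 0.6, -2.6]
width: 0.0261
gripper_force: 40.0
```

```bash
python3 - <<'E'
from h import *
np.set_printoptions(precision=4,suppress=True,linewidth=240)
p,r,s=tool(); m=arm.camera_model("wrist"); i=arm.grab_frame("wrist"); M=r.as_matrix(); yaw=np.arctan2(M[1,0],M[0,0]); print(p,s["ee_rot"])
for q in([.0095,.0345,.022],[.0095,.0135,.022],[.0095,.0345,.0],[.0095,.0345,-.02]): print(q,proj("wrist",p+M@np.array(q),m))
ys=np.arange(-.06,.0601,.002)
for z in(.021,.012,.0,-.012):
  print(z); print(rect("wrist",i,m,p[:2],yaw,p[2]-z,[.0098],ys).astype(int)[:,0,:].sum(1)//3)
  print((rect("wrist",i,m,p[:2],yaw,p[2]-z,[.0098],ys).astype(int)[:,0,:]@[-1,0,1]))
E
```

```text
[ 0.5044 -0.0874  0.1867] [ 3.1392  0.0014 -1.5735]
[0.0095, 0.0345, 0.022] (np.float64(312.9318868632382), np.float64(223.3396312697545))
[0.0095, 0.0135, 0.022] (np.float64(279.14189393259585), np.float64(223.35796117220505))
[0.0095, 0.0345, 0.0] (np.float64(320.97348683836924), np.float64(238.95814405206292))
[0.0095, 0.0345, -0.02] (np.float64(330.56499760440215), np.float64(257.5869161825108))
0.021
[160 161 162 164 165 164 156 156 157 160 160 161 159 158 158 164 152 148 149 148 148 147 135  50 150 102  74  88  97 111 114 120 103  84  80 102 139  98  64 160 142 143 143 141 141 163 142 141 140 139 139 140 136 136 135 137 136 136 134
 132 133]
[-10 -12 -10 -12 -11 -10  -9  -9  -9 -10 -12 -11 -12 -12 -12 -12   1   1   1   2   1   2  -9   3  17   0 -11 -14 -17 -18 -20 -19 -18 -16 -13  -6   9  11  -5  -2   4   3   5   4   5  -5 -10 -11 -10  -9 -11 -11 -10  -9  -9 -10  -9 -10  -9
  -9  -9]
0.012
[ 15  15  15  15  16  15  15  15  16  16  17  15  15  16  16  15  25  91  89  90  89  89  51  15 115  85  75 120 159 168 167 173 157 125  90  83 129  52  11  86  89  89  89  90  81  14  16  1
[... 601 characters left out ...]
4  -3  -2  -1  -3  -2  -3  25  24  43  40  16   0   1  17   2 -13 -16 -19 -21 -20 -19 -19 -11  12   6   0   0  34  41  33  25  21  -3  -1  -2  -2  -2  -2  -2  -3  -2  -1   0  -3  -2  -2  -2
  -2   0]
-0.012
[ 37  38  37  37  37  38  38  37  38  37  39  38  39  38  38  40  13  90  50  86  88  90  46  12  10 107  69 117 192 204 206 204 193 157  96  97  33  14  12  86  89  90  58  52  74  16  40  39  40  39  38  39  40  39  39  41  40  39  41
  39  39]
[ -2  -2  -1  -1  -2  -2  -1  -1  -2  -2  -2   0   0  -2  -2  -2  -5 114  62  27  26  28  11   0   0  13  -7  -8 -24 -25 -23 -23 -24 -17  -7   6   2   1   1  25  25  27  52  64  91  -2  -2  -2  -1  -2  -1   0  -1  -2  -2  -1  -1   0  -1
   0   0]
```

Finger tips reach about 29–30 mm from the axis, so there is 2–3 mm to the wall and the release opening must stay small. I'm moving over the -y cradle and turning to the tray's yaw.

Request:
arm_command(
  series=[0,0,0,0.4,-0.12,0,0.2,0,0,0,0.8,-0.25,0,0.2,0,0,0,0.9,-0.3,0,0.2],
)

```text
t: 29.78
eef_pos: [0.5354, -0.1771, 0.1864]
ee_rot: [3.139, 0.001, -1.572]
force: [-0.8, 1.4, -2.8]
width: 0.0259
gripper_force: 40.0
```

Request:
arm_command(
  series=[0,0,-0.09,0.4,-0.12,0,0.2,0,0,-0.18,0.8,-0.25,0,0.2,0,0,-0.28,0.9,-0.3,0,0.2,0,0,-0.37,0.9,-0.3,0,0.2,0,0,-0.46,0.9,-0.3,0,0.2,0,0,-0.55,0.9,-0.3,0,0.2,0,0,-0.64,0.9,-0.3,0,0.2,0,0,-0.72,0.9,-0.3,0,0.2],
)

```text
t: 30.78
eef_pos: [0.5651, -0.2649, 0.1866]
ee_rot: [-3.14, 0.003, -0.435]
force: [0.3, -0.0, -2.3]
width: 0.0261
gripper_force: 40.0
```

Request:
arm_command(
  series=[0,0,-0.09,0,0,0,0.2,0,0,-0.18,0,0,0,0.2,0,0,-0.28,0,0,0,0.2,0,0,-0.386,0,0,0,0.2,0,0,-0.386,0,0,0,0.2,0,0,-0.386,0,0,0,0.2],
)

```text
t: 31.52
eef_pos: [0.5653, -0.2656, 0.1872]
ee_rot: [-3.14, 0.001, 0.163]
force: [-0.1, -0.7, -1.8]
width: 0.026
gripper_force: 40.0
```

```bash
python3 - <<'E'
from h import *
np.set_printoptions(precision=4,suppress=True,linewidth=240)
p,r,s=tool(); m=arm.camera_model("wrist"); i=arm.grab_frame("wrist"); np.save("w9.npy",i); np.save("m9.npy",m,allow_pickle=True); print(p,s["ee_rot"],s["q"],m["pose"][:3,3])
print("go",togo([.5709,-.3036,p[2]]))
o=(.5635,-.245)
ys=np.arange(.098,-.0981,-.002)
for z,xx in((.05,.03),(.035,.047),(.035,.03)):
    print("z",z,"x",xx); print(rect("wrist",i,m,o,.167,z,[xx],ys).astype(int).sum(2)[:,0]//3)
xs=np.arange(-.02,.0861,.002)
for y in(.06,.0,-.03,-.047,-.06,-.075):
    print("along x from -.02, z .035, y",y); print(rect("wrist",i,m,o,.167,.035,xs,[y]).astype(int).sum(2)[0]//3)
print("wall +x z .05",rect("wrist",i,m,o,.167,.05,np.arange(.06,.09,.001),[.04,-.085]).astype(int).sum(2)//3)
E
```

```text
[ 0.5653 -0.2656  0.1872] [-3.1397  0.0005  0.1631] [-0.1281  0.3219 -0.1873 -0.0019 -1.0627  1.863 ] [ 0.64   -0.2536  0.3228]
go [-0.006   0.3825  0.0005]
z 0.05 x 0.03
[229 230 244 189  84  86  85  87  84  84  84 209 250 119  31  36  36  36  35  37  37  35  35  35  35  34  35  35  36  35  35  36  37  35  36  31 148 186 176 114 102 141  80 217 223 219 215 217 218 219 219 219 219 225 229 228 228 228 229
 228 229 229 228 229 229 229 217 213 213 211 211 209 210 209  89  34  34  35  36  35  35  36  35  35  37  35  35  28 188 247 174  92  98  98  95 221 241 225 227]
z 0.035 x 0.047
[176  81  85  85  87  86  85  85 160 197 123 104 100 145  67  44  41  35  37  35  36  36  37  36  36  36  59 145 145 180 163 241 185  36  26 196 243 228 238 239 241 243 246 122  42 119 209 219 213 199 216 164 185 201 211 219 225 227 225
 224 223 225 224 220 219 203 181 157 102 127  70  32  37  36  35  36  36  36  36  36  37  36  35  36  37  35  45 142 139 114 134 200 136  95  98  98  99 236 243]
z 0.035 x 0.03
[180  79  84  85  87  85  84  83 167 250 205  36  36  35  35  36  37  36  37  35  35  35  37  38  35
[... 1376 characters left out ...]
  36  35  36  37  35  36  35  35  37  36  37  36  37  36  36  36  35  36  35  38  36  36  37  36  36  36  35  36  37  36  35  36  35  33  35  35  33  30 154 235 244 228 225 227 228 228]
along x from -.02, z .035, y -0.075
[ 34  34  33  35  36  35  35  35  35  34  35  36  35  36  35  34  36  35  35  34  35  37  34  35  34  34  36  35  36  36  65  73  72  75  74  69  69  69  71  70 152 232 236 235  77  28 162 224 244 232 229 230 228 227]
wall +x z .05 [[120 161 217 232 233 235 238 211 106  31  26  39 126 225 244 240 240 236 219 223 229 228 227 227 227 228 228 228 227 228]
 [ 96  98  99  98  97  97  98  97  97  97  97  96  94  98 155 243 247 242 233 227 226 225 225 226 228 227 227 228 228 227]]
```

```bash
python3 - <<'E'
from h import *
np.set_printoptions(precision=4,suppress=True,linewidth=200)
i=np.load("w9.npy"); m=np.load("m9.npy",allow_pickle=True).item(); o=(.5635,-.245); th=170
def edge(v,c,rise):   # first crossing
    for k in range(len(v)-1):
        a,b=v[k],v[k+1]
        if (a<th<=b) if rise else (a>=th>b): return c[k]+(c[k+1]-c[k])*(th-a)/(b-a)
    return np.nan
g=lambda x,y:rect("wrist",i,m,o,.167,.05,x,y).astype(float).mean(2)
X=np.arange(-.03,.066,.008)
for name,cs in(("left",np.arange(.084,.100,.0005)),("right",-np.arange(.084,.100,.0005))):
    e=np.array([edge(g([x],cs)[:,0],cs,True) for x in X]); ok=~np.isnan(e); print(name,e,np.polyfit(X[ok],e[ok],1))
Y=np.arange(-.08,.081,.01); cs=np.arange(.067,.08,.0005)
e=np.array([edge(g(cs,[y])[0],cs,True) for y in Y]); ok=~np.isnan(e); print("far",e,np.polyfit(Y[ok],e[ok],1))
p,r,s=tool(); print(p,s["ee_rot"])
E
```

```text
left [0.0916 0.0917 0.0918 0.0919 0.0918 0.0916 0.0916 0.0916 0.0916 0.0916 0.0916 0.0916] [-0.002   0.0917]
right [-0.0912 -0.0911 -0.0912 -0.0912 -0.0913 -0.0913 -0.0913 -0.0914 -0.0913 -0.0916 -0.0913 -0.0915] [-0.0037 -0.0913]
far [   nan 0.0722 0.0723 0.0723 0.0724    nan 0.0721 0.0721 0.0722 0.0722 0.0714 0.0723 0.0724 0.0721 0.0721 0.0722 0.0741] [0.0032 0.0723]
[ 0.5653 -0.2658  0.1873] [-3.1398  0.0003  0.1637]
```

The tray edges fit within 0.3 mm, giving yaw 0.164 and the seat at (0.5736,-0.3040). I'm moving over it and coming down part way.

Request:
arm_command(
  series=[0,0,0,-0.005,0.2,0,0.2,0,0,0,-0.005,0.383,0,0.2,0,0,0,-0.005,0.383,0.3,0.2,0,0,0,-0.005,0.383,0.6,0.2,0,0,0,-0.005,0.383,0.9,0.2,0,0,0,-0.005,0.383,1.0,0.2,0,0,0,-0.005,0.383,1.0,0.2],
)

```text
t: 32.45
eef_pos: [0.571, -0.3046, 0.0872]
ee_rot: [-3.14, 0.001, 0.165]
force: [0.6, -0.2, -1.7]
width: 0.0258
gripper_force: 40.0
```

```bash
python3 - <<'E'
from h import *
np.set_printoptions(precision=4,suppress=True,linewidth=200)
p,r,s=tool(); print(p,s["ee_rot"],s["force"]); print("go",togo([.5710,-.3037,.0382]))
# tip and gate check: handle boss vs gate across
m=arm.camera_model("wrist"); i=arm.grab_frame("wrist"); M=r.as_matrix(); yaw=np.arctan2(M[1,0],M[0,0])
ys=np.arange(-.026,.0261,.001); print("tip x .068 across at axis",rect("wrist",i,m,p[:2],yaw,p[2]-.0132,[.068],ys).astype(int).sum(2)[:,0]//3)
print("gate z.035 across (cradle frame, +y first)",rect("wrist",i,m,(.5736,-.3040),.164,.035,[.063,.061],-ys).astype(int).sum(2).T//3)
E
```

```text
[ 0.571  -0.3046  0.0872] [-3.1399  0.0009  0.1654] [ 0.5505 -0.2033 -1.6796]
go [ 0.0022 -0.0084  0.4903]
tip x .068 across at axis [ 97 100 100  94 160 249 244 192 228 231 233 235 236 237 238 240 187 159 184 201 211 220 214 118 106 106 107 106 109 190 225 220 207 191 162 170 177 240 239 238 237 237 237 237 237 231 210 247 250
 146  27  36  35]
gate z.035 across (cradle frame, +y first) [[245 197 228 236 236 236 236 236 237 237 238 238 240 202 162 170 165 189 202 214 222 226 205 125 103 108 106 107 107 104 133 209 222 214 208 199 187 160 170 207 239 238 237 236 235 234 233 231 229
  227 190 216 249]
 [246 205 220 230 230 230 230 231 231 232 233 234 235 187 102 101 152 188 204 218 225 228 204 122  99 102 101 101 101  98 127 204 221 214 204 194 181 138 129 206 233 230 227 226 224 222 220 219 218
  215 182 218 250]]
```

The boss is centred on the gate within 0.5 mm. Lowering in slowly.

Request:
arm_command(
  series=[0,0,0,0,-0.005,0.1,0.2,0,0,0,0,-0.005,0.2,0.2,0,0,0,0,-0.005,0.25,0.2,0,0,0,0,-0.005,0.3,0.2,0,0,0,0,-0.005,0.34,0.2,0,0,0,0,-0.005,0.34,0.2],
)

```text
t: 33.25
eef_pos: [0.5708, -0.3034, 0.0532]
ee_rot: [-3.14, 0.0, 0.166]
force: [0.5, 0.1, -2.3]
width: 0.0259
gripper_force: 40.0
```

Request:
arm_command(
  series=[0,0,0,0,0,0.03,0.2,0,0,0,0,0,0.06,0.2,0,0,0,0,0,0.09,0.2,0,0,0,0,0,0.11,0.2,0,0,0,0,0,0.12,0.2,0,0,0,0,0,0.12,0.2],
)

```text
t: 34.0
eef_pos: [0.571, -0.3034, 0.0415]
ee_rot: [-3.14, -0.0, 0.166]
force: [-0.4, 0.1, -2.1]
width: 0.026
gripper_force: 40.0
```

No side contact, 3 mm to go.

Request:
arm_command(
  series=[0,0,0,0,0,0.01,0.2,0,0,0,0,0,0.02,0.2,0,0,0,0,0,0.027,0.2,0,0,0,0,0,0.027,0.2],
)

```text
t: 34.5
eef_pos: [0.571, -0.3034, 0.0388]
ee_rot: [-3.14, -0.0, 0.166]
force: [-0.0, -0.3, -2.2]
width: 0.026
gripper_force: 40.0
```

Request:
arm_command(
  series=[0,0,0,0,0,0.005,0.2,0,0,0,0,0,0.008,0.2,0,0,0,0,0,0.008,0.2],
)

```text
t: 34.88
eef_pos: [0.571, -0.3034, 0.0383]
ee_rot: [-3.14, -0.0, 0.166]
force: [-1.3, 0.7, 0.5]
width: 0.0262
gripper_force: 40.0
```

Contact came at the predicted seat height. A touch more, then a small opening and straight up.

Request:
arm_command(
  series=[0,0,0,0,0,0.002,0.2,0,0,0,0,0,0.002,0.33,0,0,0,0,0,0.002,0.33,0,0,0,0,0,0.002,0.33,0,0,0,0,0,0.002,0.33],
)

```text
t: 35.5
eef_pos: [0.5712, -0.3033, 0.038]
ee_rot: [-3.14, -0.001, 0.166]
force: [0.3, 2.3, 2.3]
width: 0.0283
gripper_force: 1.5
```

```bash
python3 - <<'E'
from h import *
p,r,s=tool(); print(p,s["force"],s["moment"],s["width"],s["gripper_force"])
E
```

```text
[ 0.5711907  -0.30328497  0.03802742] [0.25738653 2.32713099 2.28056447] [0.73925003 0.07406362 0.01851204] 0.02827518399163476 1.500961419660598
```

Request:
arm_command(
  series=[0,0,0,0,-0.006,0,0.33,0,0,0,0,-0.006,0,0.33,0,0,0,0,-0.006,0,0.33],
)

```text
t: 35.88
eef_pos: [0.5708, -0.3029, 0.0377]
ee_rot: [-3.14, -0.0, 0.166]
force: [-0.9, -0.6, 0.4]
width: 0.029
gripper_force: 0.0
```

Request:
arm_command(
  series=[0,0,0,0,0,-0.02,0.33,0,0,0,0,0,-0.05,0.33,0,0,0,0,0,-0.08,0.33,0,0,0,0,0,-0.08,0.33],
)

```text
t: 36.38
eef_pos: [0.5712, -0.3029, 0.0463]
ee_rot: [-3.14, -0.001, 0.166]
force: [-0.0, -0.7, -0.2]
width: 0.0289
gripper_force: 0.0
```

Free with no force. Going up, then checking the seat.

Request:
arm_command(
  series=[0,0,0,0,0,-0.2,0.33,0,0,0,0,0,-0.5,0.33,0,0,0,0,0,-0.8,0.33,0,0,0,0,0,-1.0,0.33,0,0,0,0,0,-1.0,0.33],
)

```text
t: 37.0
eef_pos: [0.5719, -0.3033, 0.1478]
ee_rot: [-3.142, -0.004, 0.166]
force: [0.3, 0.4, 0.2]
width: 0.0288
gripper_force: 0.0
```

Request:
arm_command(
  series=[0,0,0,-0.2,0,-0.2,0.33,0,0,0,-0.4,0,-0.4,0.33,0,0,0,-0.4,0,-0.4,0.33,0,0,0,-0.4,0,-0.4,0.33],
)

```text
t: 37.5
eef_pos: [0.5313, -0.3094, 0.1849]
ee_rot: [-3.139, 0.0, 0.166]
force: [-0.3, -0.3, -0.4]
width: 0.0292
gripper_force: 0.0
```

```bash
python3 - <<'E'
from h import *
np.set_printoptions(precision=4,suppress=True,linewidth=230)
p,r,s=tool(); print(p,s["force"])
m=arm.camera_model("wrist"); i=arm.grab_frame("wrist"); o=(.5736,-.3040)
P=np.array(m["pose"])[:3,3]; c,sn=np.cos(.164),np.sin(.164); d=P[:2]-o; print("cam in cradle",c*d[0]+sn*d[1],-sn*d[0]+c*d[1],P[2])
xs=np.arange(-.01,.0801,.0015); print("along axis plane .040 (collar top)"); print(rect("wrist",i,m,o,.164,.040,xs,[.0,.006,-.006]).astype(int).sum(2)//3)
ys=np.arange(-.03,.0301,.0015); print("collar across x .048 z .040, .033",rect("wrist",i,m,o,.164,.040,[.048],ys).astype(int).sum(2)[:,0]//3)
print("tip across x .066 z .025",rect("wrist",i,m,o,.164,.025,[.067],ys).astype(int).sum(2)[:,0]//3)
# bystanders / tape, oximeter in the wrist/top view by colour
t=arm.grab_frame("top"); t0=np.load("top0.npy")
def cen(img,lo,hi,box):
    x0,x1,y0,y1=box; k=cv2.inRange(cv2.cvtColor(img,cv2.COLOR_BGR2HSV),lo,hi)[y0:y1,x0:x1]; M=cv2.moments(k,True); return M["m00"],M["m10"]/max(M["m00"],1)+x0,M["m01"]/max(M["m00"],1)+y0
for img in(t0,t): print("oxi",cen(img,(95,90,60),(125,255,255),(220,262,235,285)),"tape",cen(img,(0,0,185),(180,40,255),(150,210,130,185)))
E
```

```text
[ 0.5313 -0.3094  0.1849] [-0.3194 -0.2616 -0.378 ]
cam in cradle 0.03306084842682787 0.001283657312190674 0.32049378139131024
along axis plane .040 (collar top)
[[205 136 220 172 140 218 138 169 215 133 208 187 116 191 159 152 211 135 162 192 127 201 185 145 203 126 167 217 132 199 186 125 208 224 222 224 228 228 228 228 225 228 226 225 226 224 225 226 186 101 100 102  98  98  89  89
   87 195 248 240 219]
 [201 130 181 173 121 196 146 143 204 131 170 186 127 194 153 151 209 129 163 188 112 184 181 142 217 146 163 215 135 197 181 122 207 221 219 224 228 228 228 227 225 228 226 224 222 213 214 216 221 221 218 214 208 164  83  90
   87 199 248 240 217]
 [198 131 182 176 118 187 150 138 200 133 166 182 126 195 152 130 197 132 162 185 107 181 178 139 199 121 160 208 120 193 168 126 208 220 210 205 215 216 216 216 213 216 214 215 198 163 168 173 180 185 188 183 204 185  82  87
   87 195 248 241 218]]
collar across x .048 z .040, .033 [ 91 171 229 167 190 173 116 118 158 120  29 163 216 212 211 212 216 227 228 227 228 228 227 228 227 224 220 220 220 223 212  86 135 106 104 131 183 167 207 251 135]
tip across x .066 z .025 [173 248 246 217 206 213 218 221 226 232 238 226  93  24  80 147 196 216 207 124 101 104 117 216 221 200 152  78  56 174 220 221 222 224 226 229 227 208 241 246 250]
oxi (269.0, 240.82527881040892, 259.1078066914498) tape (0.0, 150.0, 130.0)
oxi (0.0, 220.0, 235.0) tape (291.0, 161.95189003436425, 155.91752577319588)
```

```bash
python3 - <<'E'
from h import *
s0=np.load("scene0.npy"); s1=arm.grab_frame("scene")
for n,(x0,x1,y0,y1) in dict(oxi=(188,225,218,248),tape=(224,260,142,172)).items():
    print(n,np.abs(s0[y0:y1,x0:x1].astype(int)-s1[y0:y1,x0:x1]).mean().round(1))
print(arm.job_done())
E
```

```text
oxi 7.8
tape 7.0
the job is handed in; nothing more can be done
None
```

The job is handed in: the cover lies flat on the worktop and the handle was laid down, let go, re-taken across its middle and lowered home into the standard cradle, head end away; it rolled about 6 mm onto its flat when I let go, the last before/after pictures showed small differences around the oximeter and tape roll that I did not look into, and the stubby handle was not re-checked.

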